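Swap the ladle and the turner on the utensil rail

ROBOT

A 6-joint arm with a two-finger parallel gripper is mounted at the origin on a cart in front of the work surface, level with it; the furniture and walls round the work are solid. World frame = base frame: x ahead of the robot, y to its left, z up, the work surface at z = 0. Lengths are in m, angles in degrees, forces in N, time in s.
With the tool pointing down it reaches from about 0.275 to 0.725 m from the base axis. Payload 5.6 kg.
Tool frame: the origin (TCP) lies at the very end of the fingers, on their centre line; the grasp point (between the pads) lies 19 mm behind it (arm.tcp_to_grasp is the distance from the TCP to the grasp point, in m); y points along the fingers, z is the direction in which the jaws open and shut, and the axes are right-handed (so a half turn about y gives the same grasp; the last joint's range is limited). The gripper opens to 85 mm and grips with 20 to 120 N. Pads are 22 mm wide; open, the fingers measure 114 mm over their backs; the gripper's body (76 mm by 85 mm) begins 54 mm behind the grasp point. The pads swing forward as they close: fully open they stand 13 mm farther back than shut.
Start: joints at [87.754, 14.616, 6.199, 0, -81.583, -16.306], TCP at [0.175, 0.521, 0.209] pointing down, gripper open.
Joint ranges: [-168.99, 168.99], [-69.2, 112.95], [-62.41, 85.93], [-164.36, 98.24], [-168.68, -3.75], [-174.98, 174.98]. Speed limits (degrees/s): [147.25, 147.25, 180, 180, 180, 180].

INTERFACE

Orientations are given as a 3x3 rotation matrix whose columns are the frame's x, y, z axes.
In Python, from workcell import sensors, optics, job, arm gives the robot as it stands.
- The arm moves only by the shell command python3 -m handwheel 'ROWS' [FORCE]. ROWS is JSON, a list of rows, each a list of 7 numbers: the turn, a rotation vector about the tool's x, y, z in degrees, then the shift along the tool's x, y, z in m, then the finger opening in m, from 0 to 0.0854. A call has 1 to 10 rows; each row is the pose to reach, as a shift and turn from the pose commanded when the call began, along the tool's axes at that moment; what a row does not reach only later rows make up. A row lasts 1/10 s, in which the tool goes at most 50 mm and 8.59 degrees, less where a joint would pass 70% of its speed; a pose out of reach is approached as far as the arm can. A call with a gripper value outside its range is refused whole. The fingers move at their own pace and stop on an object; FORCE is the grip in N (left out, the last holds). Time passes only in rows, so rows that repeat a pose let the fingers close. It gives the time, the measured TCP pose, the force and the opening at its end, in the units of the state.
- sensors.observe(): the state, without advancing time (a new reading comes with each control period).
- optics.camera(name): name is "scene" or "top" or "wrist"; returns a dict with "image" (420x560x3 uint8, red, green, blue), "camera_matrix" (3x3 intrinsics, pixels), "rvec" (rotation vector, rad) and "tvec" (3), from world to camera coordinates, as OpenCV has them. Camera axes: x right, y down, z forward; pixel columns grow to the right and rows downward; lengths in m; the calibration is good to about 2 mm. A picture is of the moment at which its call begins. There is no depth.
- job.job_done(): hands the job in, once; it reports no verdict.
The state is a dict: "time_s": time; "joints": joint angles; "dq": joint speeds; "joint_efforts": joint torques, N m; "position": TCP position; "orientation": TCP orientation; "force": force on the tool from outside, world axes, zero at the start; "torque": the same for the moment, N m; "width": opening from 0.0 (shut) to 1.0 (fully open).
Only numpy, scipy, OpenCV 4.12 (cv2) and the standard library are available. Lean on these libraries where they do the work, as an engineer would, in place of code of your own. Each camera call takes 0.05 s, during which the arm holds its last target.

TASK

On the utensil rail the ladle and the slotted turner hang in each other's places: swap them, parking one on the empty place at the right-hand end meanwhile. Lower each one between its neighbours so that its hook sits fully on the bar between the two stop rings of its place, and leave that right-hand place empty again at the end. The masher must stay hanging where it is, no utensil may fall or be laid down, and the jar and the tin standing beside the rail are to be left alone.

Things in the scene. Friction and masses are not known exactly. Their poses are not given: they have to be found in the camera images.
- stand: Utensil rail, fixed: wooden base 110 x 370 x 18 mm, two posts (y = +-168 mm, ball tops 4 mm above the bar), round steel bar 10 mm thick along y, its top 185 mm up. Four hanging places 75 mm apart, each between two dark stop rings (20 mm wide, 26 mm clear between). Origin: centre of underside; x across the bar, away from the robot at yaw 0; y along it to the left; z up.
- place_1 (a point): Leftmost (+y) hanging place: the point on the top of the bar midway between its two stop rings; axes as the stand's (stand frame 0, +112.5, 185 mm).
- place_2 (a point): Second place from the left (stand frame 0, +37.5, 185 mm). Places 1 to 3 hold the three utensils in any order.
- place_3 (a point): Third place from the left (stand frame 0, -37.5, 185 mm). The heads of the hanging utensils reach at most 30 mm in front of (-x) and 36 mm behind (+x) their hooks' origins, and 30 mm to either side; so about 15 mm stays free between neighbours, and a raised utensil drawn 85 mm to the front passes all others.
- place_4 (a point): Rightmost (-y) place, empty at the start (stand frame 0, -112.5, 185 mm).
- ladle: Steel ladle; open cup 60 mm across, 40 deep, underside 127 mm below origin. Flat hook on top (upside-down U, strip 14 wide along y, 4 thick, 28 over its legs along x, 20 between; rear leg ends 26 below origin; front leg is the handle, straight for 54, so draw it to the front once raised 30 to 40): grip its legs front and back. Origin: inside of the hook's top, on the bar; axes as the stand's. 130 g, swings.
- turner: Steel slotted turner; flat blade 60 mm wide (y), 53 high, lower edge 127 mm below origin. Flat hook on top (upside-down U, strip 14 wide along y, 4 thick, 28 over its legs along x, 20 between; rear leg ends 26 below origin; front leg is the handle, straight for 54, so draw it to the front once raised 30 to 40): grip its legs front and back. Origin: inside of the hook's top, on the bar; axes as the stand's. 130 g, swings.
- masher: Steel wire masher, not to be moved; level zigzag grid 54 x 60 mm, 127 mm below origin. Flat hook on top (upside-down U, strip 14 wide along y, 4 thick, 28 over its legs along x, 20 between; rear leg ends 26 below origin; front leg is the handle, straight for 54, so draw it to the front once raised 30 to 40): grip its legs front and back. Origin: inside of the hook's top, on the bar; axes as the stand's. 130 g, swings.
- jar: Small glass jar with a green screw lid, 64 x 68 x 84 mm, just left of the rail. Bystander, loose, leave it alone. Origin: centre of its underside.
- tin: Food tin, 75 mm in diameter, 58 mm high, just right of the rail. Bystander, loose, leave it alone. Origin: centre of its underside.

How it is judged:
By the outcome, as a careful person would: the job done as asked, in the order asked, and still so for the second after the job is handed in, with the robot touching nothing.
It also fails if it takes over 70 s, if anything falls off the work surface, if the arm or the gripper's body presses on something with over 40 N, if the wrist force passes 120 N, or if a joint passes its speed limit or range.

## Working session

There is one attempt and no reset: what is moved stays moved. The work goes in short steps, Python scripts to look and compute and a shell command to move; the robot and the scene stay as the last step left them, time stands still between calls to the robot, and variables do not carry over. Pictures are saved under pics/ and viewed, and the job is handed in when it is done.

```bash
ls; mkdir -p pics
python3 - <<'E'
from workcell import sensors, optics, job, arm
import cv2
s=sensors.observe()
print(s)
print([a for a in dir(arm) if a[0]!='_'])
for n in ["scene","top","wrist"]:
    c=optics.camera(n); cv2.imwrite(f"pics/a_{n}.png",c["image"][:,:,::-1]); print(n,c["camera_matrix"].tolist(),c["rvec"],c["tvec"])
E
```

```text
pics
{'time_s': 0.0, 'joints': array([ 8.77535170e+01,  1.46537134e+01,  6.12995346e+00, -2.85164655e-02,
       -8.15847750e+01, -1.63075031e+01]), 'dq': array([-0.04216742, -0.04734009, -0.01913594,  0.10435155, -0.14730644,
        0.06618382]), 'joint_efforts': array([ 4.42813189e-04, -3.86625767e+01,  2.37943178e+01,  5.36536306e+00,
       -6.07266309e-03, -4.18190623e-06]), 'position': array([0.17476367, 0.52090755, 0.20778125]), 'orientation': array([[-9.48000948e-01, -5.66221865e-04, -3.18266999e-01],
       [ 3.18267497e-01, -1.87351808e-03, -9.47999098e-01],
       [-5.95011603e-05, -9.99998085e-01,  1.95630693e-03]]), 'force': array([-0.13707534,  0.1299609 , -0.74674251]), 'torque': array([-0.01018357,  0.0177103 , -0.00013866]), 'width': 1.0019059894100864}
['Unreachable', 'tcp_to_grasp']
scene [[444.65263925312115, 0.0, 275.44516784233053], [0.0, 444.65263925312115, 202.86179766208687], [0.0, 0.0, 1.0]] [ 2.24157525 -0.65604022  0.30476688] [-0.60593088  0.19330238  1.00200516]
top [[514.4228051452353, 0.0, 289.46227865189087], [0.0, 514.4228051452353, 213.92033043537734], [0.0, 0.0, 1.0]] [ 2.20546834 -2.17150275  0.06807174] [-0.21721196  0.57863881  1.28250127]
wrist [[351.0533971072761, 0.0, 274.5497100060365], [0.0, 351.0533971072761, 205.77469972077532], [0.0, 0.0, 1.0]] [-1.71755713  2.39126492  0.36022612] [ 0.55063916 -0.03878711  0.37884658]
```

View pics/a_scene.png

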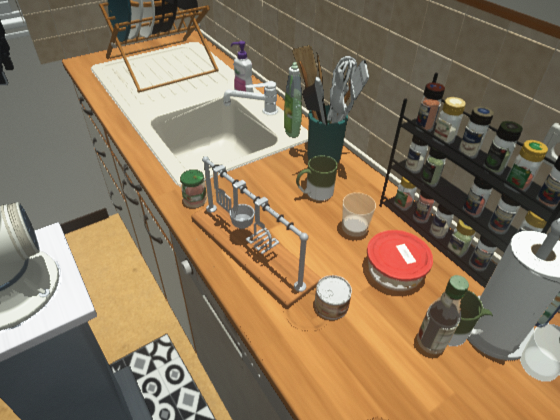

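View pics/a_top.png

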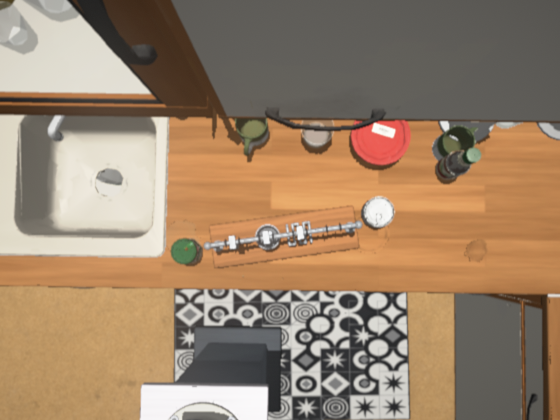

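View pics/a_wrist.png

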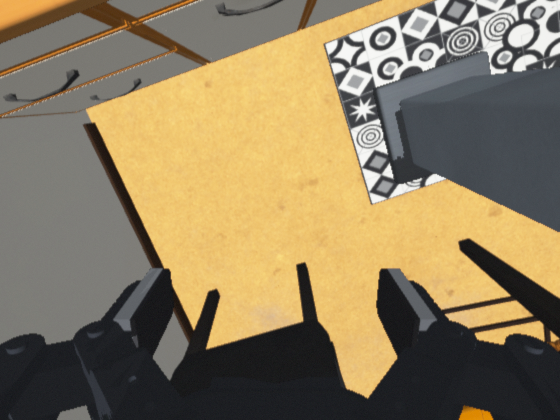

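Run:
```python
import cv2
a=cv2.imread("pics/a_scene.png"); cv2.imwrite("pics/b_scene.png",cv2.resize(a[145:325,170:360],None,fx=4,fy=4*.8,interpolation=cv2.INTER_CUBIC)[:600])
a=cv2.imread("pics/a_top.png"); cv2.imwrite("pics/b_top.png",cv2.resize(a[195:275,165:405],(800,267),interpolation=cv2.INTER_CUBIC))
```

```text
(no output)
```

View pics/b_scene.png

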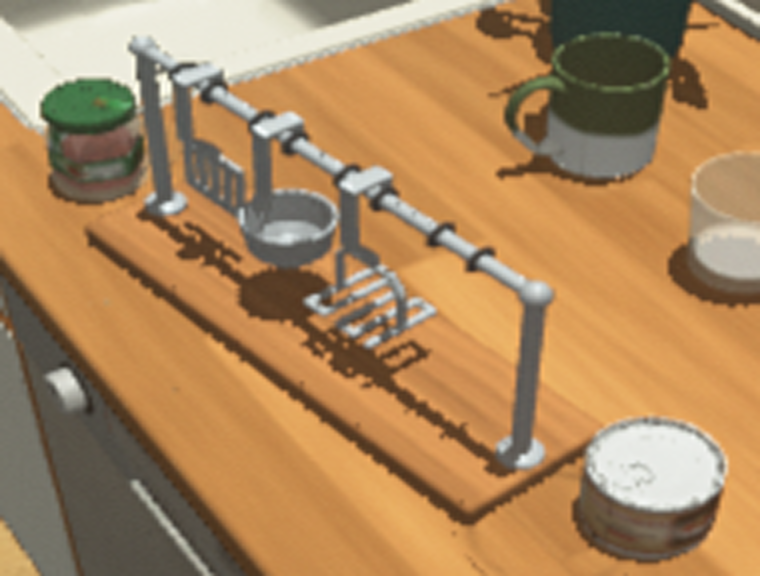

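View pics/b_top.png

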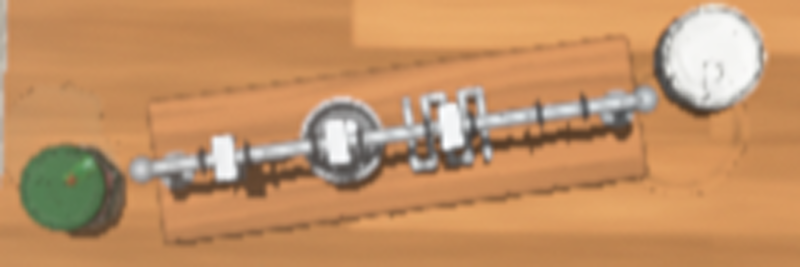

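```bash
cat > h.py <<'E'
import numpy as np,cv2
from workcell import sensors, optics, job, arm
def P(c): 
    R=cv2.Rodrigues(np.array(c["rvec"]))[0]; return R,np.array(c["tvec"]).ravel(),np.array(c["camera_matrix"])
def ray(c,uv):
    R,t,K=P(c); d=R.T@np.linalg.inv(K)@np.array([uv[0],uv[1],1.]); return -R.T@t,d/np.linalg.norm(d)
def onz(c,uv,z):
    o,d=ray(c,uv); return o+d*(z-o[2])/d[2]
def tri(L):
    A=np.zeros((3,3));b=np.zeros(3)
    for c,uv in L:
        o,d=ray(c,uv);M=np.eye(3)-np.outer(d,d);A+=M;b+=M@o
    x=np.linalg.solve(A,b)
    res=[np.linalg.norm(np.cross(x-ray(c,uv)[0],ray(c,uv)[1])) for c,uv in L]
    return x,res
def proj(c,X):
    R,t,K=P(c); p=K@(R@np.array(X)+t); return p[:2]/p[2]
E
python3 - <<'E'
from h import *
np.set_printoptions(precision=4,suppress=True)
T=optics.camera("top");S=optics.camera("scene")
for n,a,b in [("L",(207.9,245.4),(205.5,159.4)),("R",(358.8,224.7),(304,236.6))]:
    print(n,tri([(T,a),(S,b)]),onz(T,a,.180),onz(S,b,.18))
L=onz(T,(207.9,245.4),.18);R=onz(T,(358.8,224.7),.18)
d=L-R;print(np.linalg.norm(d),np.degrees(np.arctan2(-d[0],d[1])),(L+R)/2)
for u,v in [(226,157),(338,138),(452,126)]: print(onz(T,(165+u*.3,195+v*.3),.189))
print(ray(T,(0,0))[0],ray(S,(0,0))[0])
for corner in [(150,100),(628,36),(645,178),(163,243)]: print(onz(T,(165+corner[0]*.3,195+corner[1]*.3),.018))
W=optics.camera("wrist");s=sensors.observe();o=ray(W,(0,0))[0];Rt=s["orientation"];print("wrist cam in tool",Rt.T@(o-s["position"]),Rt.T@P(W)[0].T, s['time_s'])
E
```

```text
L (array([ 0.4998, -0.0304,  0.1828]), [np.float64(0.00048369588655367105), np.float64(0.0004836958865536066)]) [ 0.4993 -0.0297  0.18  ] [ 0.5016 -0.0272  0.18  ]
R (array([ 0.5508, -0.362 ,  0.1846]), [np.float64(0.000969599845093759), np.float64(0.0009695998450935989)]) [ 0.5502 -0.3621  0.18  ] [ 0.5544 -0.3592  0.18  ]
0.3362551998060474 8.69672342385435 [ 0.5247 -0.1959  0.18  ]
[ 0.5074 -0.0855  0.189 ]
[ 0.521  -0.1588  0.189 ]
[ 0.53   -0.2336  0.189 ]
[ 0.4995 -0.2105  1.3164] [ 0.1701 -0.8318  0.8293]
[ 0.5508 -0.0079  0.018 ]
[ 0.6051 -0.3697  0.018 ]
[ 0.4977 -0.3834  0.018 ]
[ 0.4431 -0.0205  0.018 ]
wrist cam in tool [-0.0755 -0.1648 -0.0012] [[ 0.001   0.9554  0.2954]
 [ 0.0003 -0.2954  0.9554]
 [ 1.     -0.0009 -0.0006]] 0.3
```

```bash
cat >> h.py <<'E'
from scipy.spatial.transform import Rotation as Ro
np.set_printoptions(precision=4,suppress=True)
TH=np.radians(8.7); C=np.array([.5247,-.1959,0])
SX=np.array([np.cos(TH),np.sin(TH),0]);SY=np.array([-np.sin(TH),np.cos(TH),0]);Z=np.array([0,0,1.])
RT=np.column_stack([SY,-Z,-SX])
def st(x,y,z): return C+SX*x+SY*y+Z*z      # stand frame -> world
def delta(p):
    s=sensors.observe();R=s["orientation"]
    print("turn",np.degrees(Ro.from_matrix(R.T@RT).as_rotvec()),"shift",R.T@(p-s["position"]),"t",s["time_s"])
def instand():
    s=sensors.observe();d=s["position"]-C;print("stand xyz",d@SX,d@SY,d[2],"F",s["force"],"w",s["width"],"t",s["time_s"])
E
python3 -c "
from h import *
delta(st(-.03,.075,.30))"
```

```text
turn [-0.0318 62.7478 -0.0216] shift [-0.4988 -0.0913  0.5157] t 0.3
```

```bash
python3 -m handwheel '[[0,8,0,0,-0.045,0,0.085],[0,16,0,0,-0.09,0,0.085],[0,24,0,-0.034,-0.09,0.035,0.085],[0,32,0,-0.068,-0.09,0.07,0.085],[0,40,0,-0.1,-0.09,0.105,0.085],[0,48,0,-0.135,-0.09,0.14,0.085],[0,56,0,-0.17,-0.09,0.175,0.085],[0,62.7,0,-0.2,-0.09,0.21,0.085],[0,62.7,0,-0.235,-0.09,0.245,0.085],[0,62.7,0,-0.27,-0.09,0.28,0.085]]'
python3 -c "
from h import *
delta(st(-.03,.075,.30))"
```

```text
time_s: 1.3
position: [0.342, 0.1682, 0.299]
orientation: [[-0.153, 0.001, -0.988], [0.988, 0.001, -0.153], [0.001, -1.0, -0.001]]
force: [1.1, 0.2, -0.2]
width: 0.995
turn [0.0529 0.0972 0.0452] shift [-0.3127 -0.0011 -0.095 ] t 1.3
```

```bash
python3 -m handwheel '[[0,0,0,-0.045,0,-0.014,0.085],[0,0,0,-0.09,0,-0.028,0.085],[0,0,0,-0.135,0,-0.042,0.085],[0,0,0,-0.18,0,-0.056,0.085],[0,0,0,-0.225,0,-0.07,0.085],[0,0,0,-0.27,0,-0.083,0.085],[0,0,0,-0.312,0,-0.095,0.085],[0,0,0,-0.312,0,-0.095,0.085],[0,0,0,-0.312,0,-0.095,0.085]]'
python3 - <<'E'
from h import *
delta(st(-.03,.075,.30));instand()
W=optics.camera("wrist");cv2.imwrite("pics/c_wrist.png",cv2.resize(W["image"][:,:,::-1],(800,600),interpolation=cv2.INTER_CUBIC))
for k in (.1125,.0375,-.0375,-.1125,.168,-.168): print(k,proj(W,st(0,k,.185))*800/560)
E
```

```text
time_s: 2.2
position: [0.4832, -0.1247, 0.298]
orientation: [[-0.15, -0.001, -0.989], [0.989, 0.0, -0.15], [0.0, -1.0, 0.001]]
force: [-0.2, 0.6, 0.1]
width: 0.995
turn [-0.0782 -0.0925  0.0185] shift [-0.0016 -0.002  -0.0003] t 2.2
stand xyz -0.030291257095541813 0.07663313904820747 0.29801338817107076 F [-0.1569  0.5677  0.0944] w 0.9951633194315279 t 2.2
0.1125 [342.4531 332.865 ]
0.0375 [338.086  205.7839]
-0.0375 [332.9529  56.4157]
-0.1125 [ 326.833 -121.666]
0.168 [345.2873 415.3362]
-0.168 [ 321.489  -277.1735]
```

View pics/c_wrist.png

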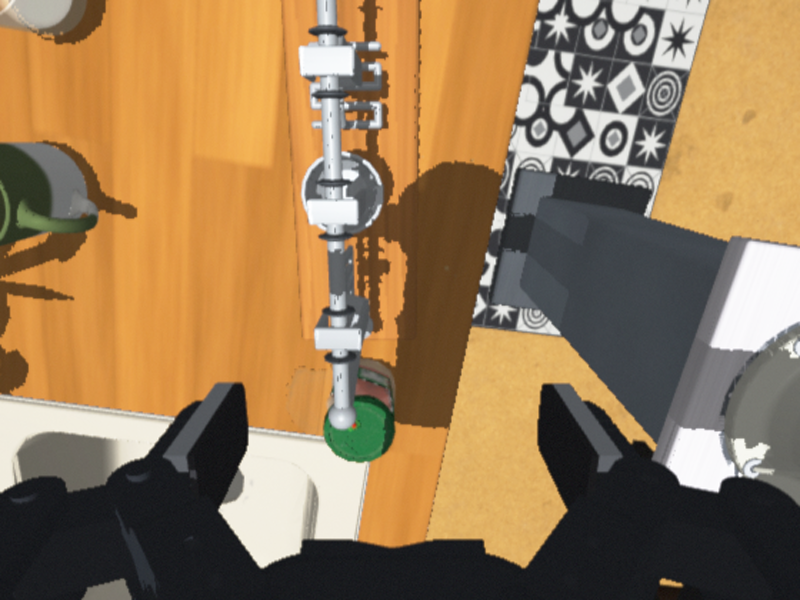

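```bash
python3 -m handwheel '[[0,0,0,0.036,0,-0.031,0.085],[0,0,0,0.036,0.03,-0.031,0.085],[0,0,0,0.036,0.06,-0.031,0.085],[0,0,0,0.036,0.09,-0.031,0.085],[0,0,0,0.036,0.115,-0.031,0.085],[0,0,0,0.036,0.13,-0.031,0.085],[0,0,0,0.036,0.142,-0.031,0.085],[0,0,0,0.036,0.142,-0.031,0.085]]' 40
python3 - <<'E'
from h import *
instand()
W=optics.camera("wrist");cv2.imwrite("pics/d_wrist.png",cv2.resize(W["image"][:,:,::-1],(800,600),interpolation=cv2.INTER_CUBIC))
for k in (.1125,.0375,-.0375): print(k,proj(W,st(0,k,.185))*800/560)
E
```

```text
time_s: 3.05
position: [0.5073, -0.0826, 0.1557]
orientation: [[-0.154, -0.002, -0.988], [0.988, 0.0, -0.154], [0.001, -1.0, 0.002]]
force: [0.0, 1.2, 0.3]
width: 0.999
stand xyz -2.132062526467372e-05 0.11466200412378814 0.15569831474192714 F [0.0226 1.1882 0.2586] w 0.9993146332140141 t 3.05
0.1125 [394.5706 390.2479]
0.0375 [395.3499 127.7038]
-0.0375 [ 396.4551 -244.6549]
```

View pics/d_wrist.png

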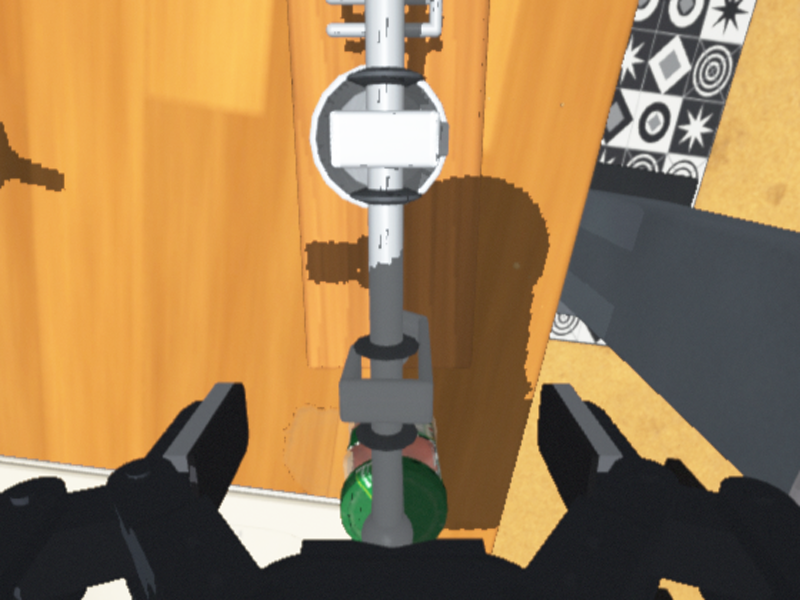

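```bash
python3 -m handwheel '[[0,0,0,0,0,-0.0015,0.085],[0,0,0,0,0,-0.0015,0.05],[0,0,0,0,0,-0.0015,0.03],[0,0,0,0,0,-0.0015,0.02],[0,0,0,0,0,-0.0015,0.02],[0,0,0,0,0,-0.0015,0.02],[0,0,0,0,0,-0.0015,0.02],[0,0,0,0,0,-0.0015,0.02]]' 40
python3 - <<'E'
from h import *
instand()
W=optics.camera("wrist");cv2.imwrite("pics/e_wrist.png",cv2.resize(W["image"][:,:,::-1],(800,600),interpolation=cv2.INTER_CUBIC))
E
```

```text
time_s: 3.9
position: [0.5102, -0.0835, 0.157]
orientation: [[-0.152, 0.001, -0.988], [0.988, -0.0, -0.152], [-0.0, -1.0, -0.001]]
force: [0.0, 0.1, 2.3]
width: 0.308
stand xyz 0.002633702872154223 0.11335057914467256 0.15704692970711204 F [0.0227 0.1232 2.3201] w 0.3081450973635889 t 3.9
```

View pics/e_wrist.png

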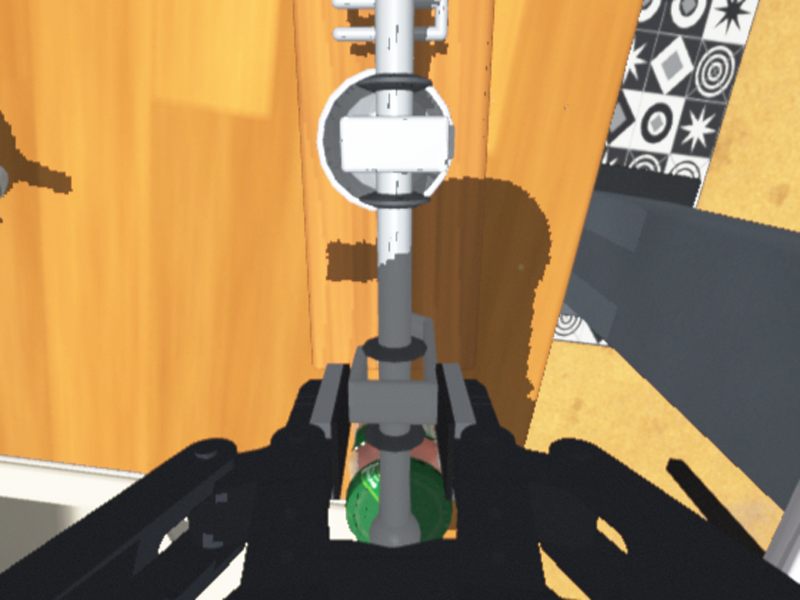

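```bash
python3 -m handwheel '[[0,0,0,0,-0.004,0,0.02],[0,0,0,0,-0.01,0,0.02],[0,0,0,0,-0.016,0,0.02],[0,0,0,0,-0.022,0,0.02],[0,0,0,0,-0.028,0,0.02],[0,0,0,0,-0.033,0,0.02],[0,0,0,0,-0.036,0,0.02],[0,0,0,0,-0.036,0,0.02]]' 60
python3 - <<'E'
from h import *
instand()
W=optics.camera("wrist");cv2.imwrite("pics/f_wrist.png",cv2.resize(W["image"][:,:,::-1],(800,600),interpolation=cv2.INTER_CUBIC))
W=optics.camera("scene");cv2.imwrite("pics/f_scene.png",cv2.resize(W["image"][120:300,150:360,::-1],(700,600),interpolation=cv2.INTER_CUBIC))
E
```

```text
time_s: 4.75
position: [0.5101, -0.0833, 0.1932]
orientation: [[-0.152, 0.001, -0.988], [0.988, 0.0, -0.152], [-0.0, -1.0, -0.001]]
force: [0.7, -0.2, -0.8]
width: 0.303
stand xyz 0.0025792469099301897 0.11346955573334679 0.1931868959850645 F [ 0.7393 -0.233  -0.7516] w 0.3032800434847466 t 4.75
```

View pics/f_wrist.png

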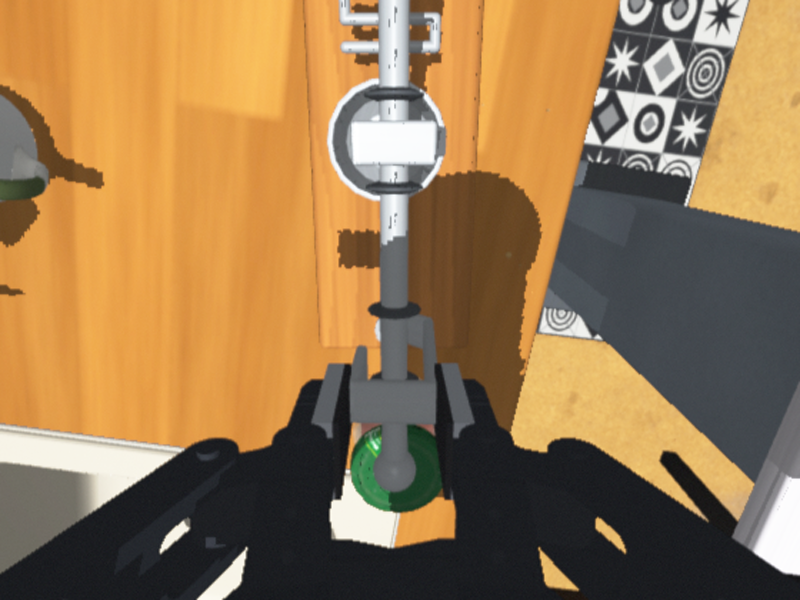

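View pics/f_scene.png

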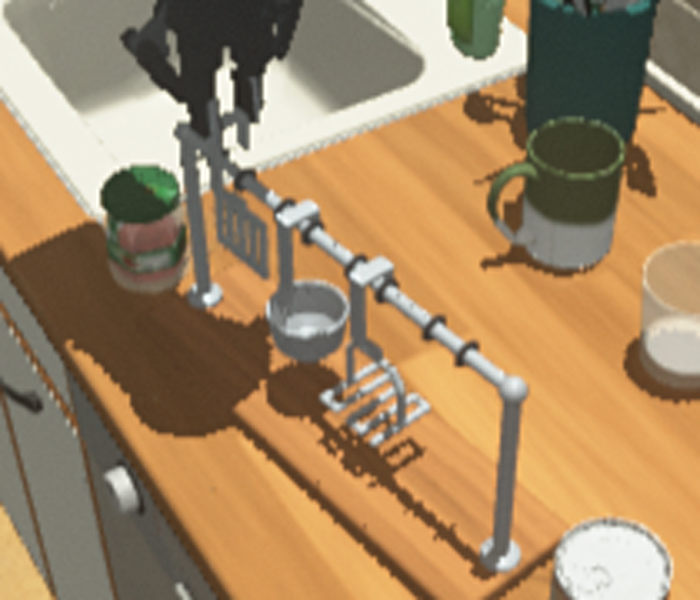

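```bash
python3 -m handwheel '[[0,0,0,0,-0.002,0.004,0.02],[0,0,0,0,-0.002,0.014,0.02],[0,0,0,0,-0.002,0.026,0.02],[0,0,0,0,-0.002,0.040,0.02],[0,0,0,0,-0.002,0.054,0.02],[0,0,0,0,-0.002,0.068,0.02],[0,0,0,0,-0.002,0.08,0.02],[0,0,0,0,-0.002,0.088,0.02],[0,0,0,0,-0.002,0.088,0.02]]' 60
python3 - <<'E'
from h import *
instand();delta(st(-.0874,-.1125,.196))
W=optics.camera("scene");cv2.imwrite("pics/g_scene.png",cv2.resize(W["image"][120:300,150:360,::-1],(700,600),interpolation=cv2.INTER_CUBIC))
E
```

```text
time_s: 5.75
position: [0.4221, -0.0969, 0.195]
orientation: [[-0.152, 0.001, -0.988], [0.988, 0.0, -0.152], [-0.0, -1.0, -0.001]]
force: [1.2, -0.6, -0.6]
width: 0.306
stand xyz -0.08648066373244889 0.11341099986560532 0.19504773901313732 F [ 1.1605 -0.6061 -0.6323] w 0.3059180008752624 t 5.75
turn [ 0.045   0.042  -0.0003] shift [-0.2259 -0.001   0.0011] t 5.75
```

View pics/g_scene.png

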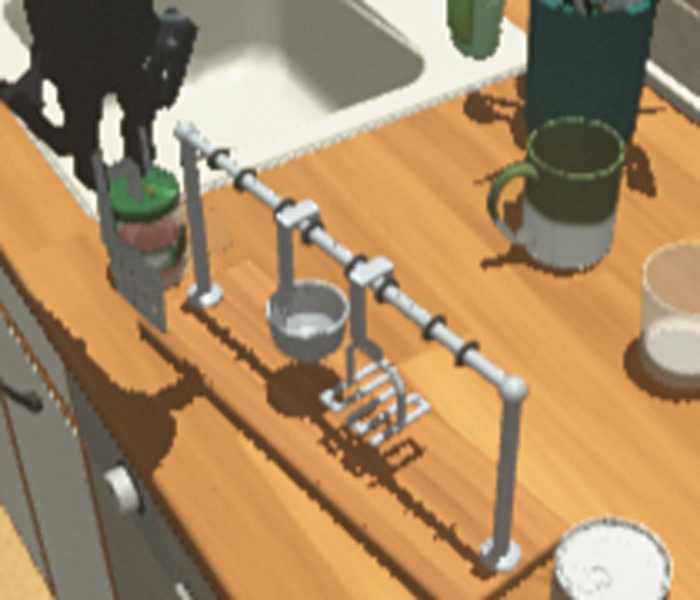

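```bash
python3 -m handwheel '[[0,0,0,-0.01,0,0,0.02],[0,0,0,-0.033,0,0,0.02],[0,0,0,-0.06,0,0,0.02],[0,0,0,-0.088,0,0,0.02],[0,0,0,-0.116,0,0,0.02],[0,0,0,-0.144,0,0,0.02],[0,0,0,-0.172,0,0,0.02],[0,0,0,-0.198,0,0,0.02],[0,0,0,-0.216,0,0,0.02],[0,0,0,-0.225,0,0,0.02]]' 60
python3 -m handwheel '[[0,0,0,0,0,0,0.02],[0,0,0,0,0,0,0.02]]' 60
python3 - <<'E'
from h import *
instand();
W=optics.camera("wrist");cv2.imwrite("pics/h_wrist.png",cv2.resize(W["image"][:,:,::-1],(800,600),interpolation=cv2.INTER_CUBIC))
print(proj(W,st(0,-.1125,.185))*800/560)
W=optics.camera("scene");cv2.imwrite("pics/h_scene.png",cv2.resize(W["image"][120:320,150:383,::-1],(700,600),interpolation=cv2.INTER_CUBIC))
E
```

```text
time_s: 6.8
position: [0.4572, -0.3211, 0.1937]
orientation: [[-0.151, -0.001, -0.989], [0.989, 0.0, -0.151], [0.0, -1.0, 0.001]]
force: [-0.4, -1.6, -1.2]
width: 0.302
time_s: 7.0
position: [0.4571, -0.3188, 0.1944]
orientation: [[-0.152, -0.0, -0.988], [0.988, 0.0, -0.152], [0.0, -1.0, 0.0]]
force: [-0.2, 0.6, -0.4]
width: 0.296
stand xyz -0.085401863995404 -0.1112714214223339 0.1944103593812299 F [-0.2244  0.6116 -0.4051] w 0.29629320236910717 t 7.0
[166.3817 342.8944]
```

View pics/h_wrist.png

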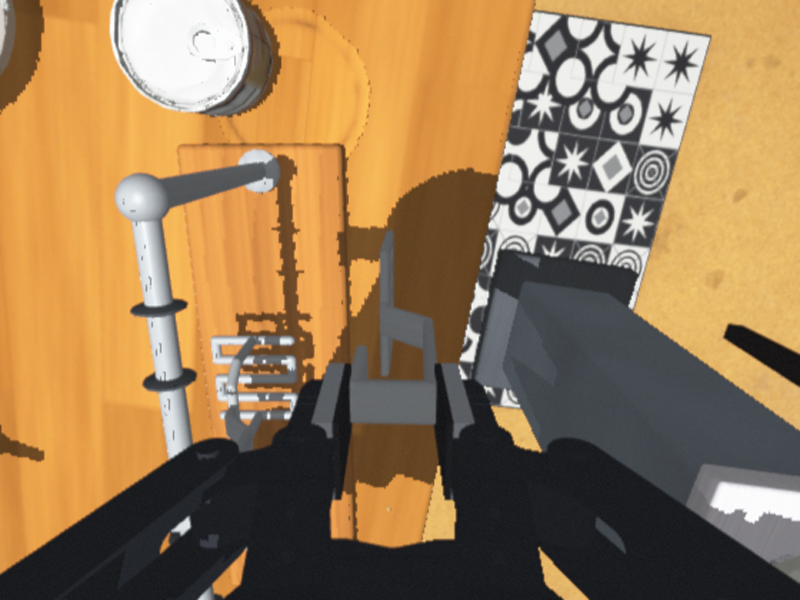

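View pics/h_scene.png

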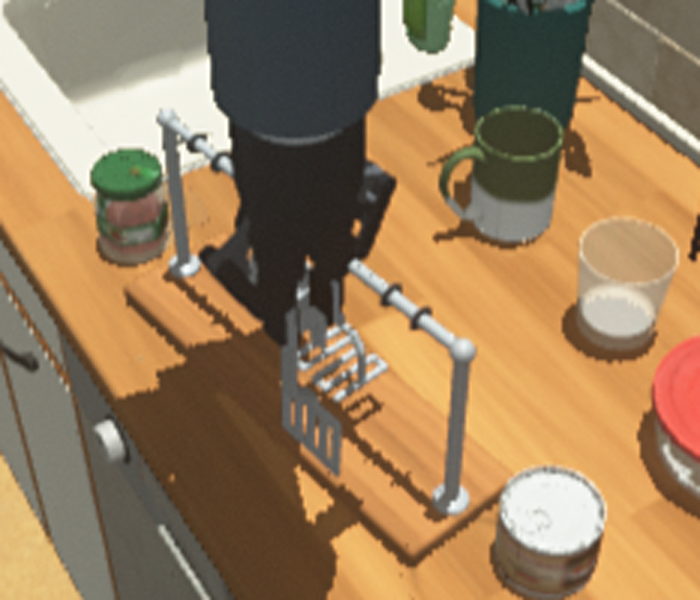

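```bash
python3 -m handwheel '[[0,0,0,-0.001,0,-0.006,0.02],[0,0,0,-0.001,0,-0.018,0.02],[0,0,0,-0.001,0,-0.032,0.02],[0,0,0,-0.001,0,-0.046,0.02],[0,0,0,-0.001,0,-0.06,0.02],[0,0,0,-0.001,0,-0.074,0.02],[0,0,0,-0.001,0,-0.083,0.02],[0,0,0,-0.001,0,-0.088,0.02],[0,0,0,-0.001,0,-0.088,0.02],[0,0,0,-0.001,0,-0.088,0.02]]' 60
python3 - <<'E'
from h import *
instand();
W=optics.camera("wrist");cv2.imwrite("pics/i_wrist.png",cv2.resize(W["image"][:,:,::-1],(800,600),interpolation=cv2.INTER_CUBIC))
print(proj(W,st(0,-.1125,.185))*800/560)
W=optics.camera("scene");cv2.imwrite("pics/i_scene.png",cv2.resize(W["image"][120:320,150:383,::-1],(700,600),interpolation=cv2.INTER_CUBIC))
E
```

```text
time_s: 8.1
position: [0.5441, -0.3067, 0.1947]
orientation: [[-0.152, -0.0, -0.988], [0.988, -0.0, -0.152], [0.0, -1.0, 0.0]]
force: [-0.0, -0.6, -1.4]
width: 0.299
stand xyz 0.0023995360604898595 -0.1124628609467484 0.19468114021461064 F [-0.0428 -0.608  -1.4394] w 0.29865944039981357 t 8.1
[400.3933 345.5086]
```

View pics/i_wrist.png

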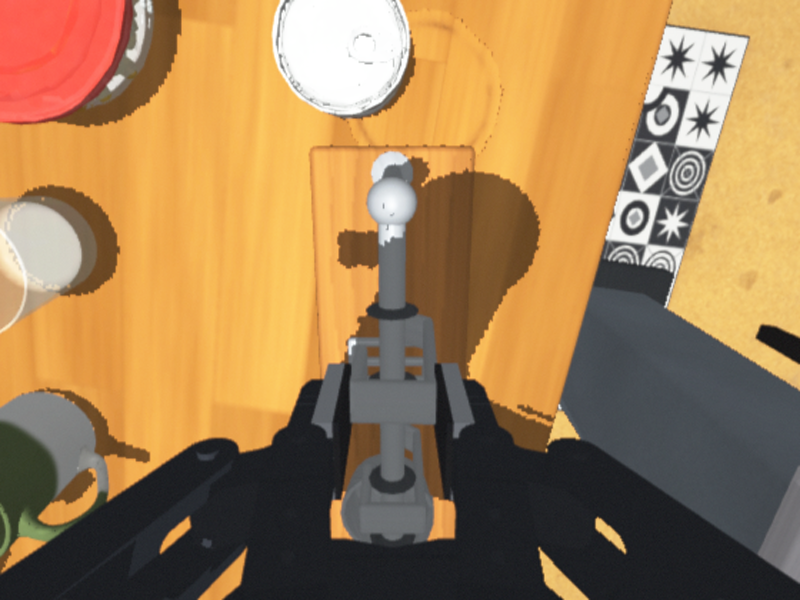

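View pics/i_scene.png

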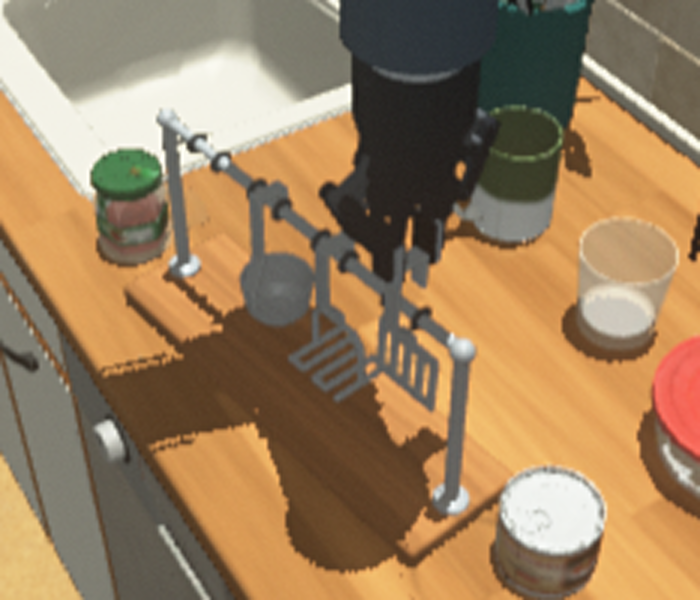

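```bash
python3 -m handwheel '[[0,0,0,0,0.004,0,0.02],[0,0,0,0,0.01,0,0.02],[0,0,0,0,0.016,0,0.02],[0,0,0,0,0.022,0,0.02],[0,0,0,0,0.027,0,0.02],[0,0,0,0,0.032,0,0.02],[0,0,0,0,0.035,0,0.02],[0,0,0,0,0.037,0,0.02],[0,0,0,0,0.037,0,0.02]]' 60
python3 - <<'E'
from h import *
instand();
W=optics.camera("wrist");cv2.imwrite("pics/j_wrist.png",cv2.resize(W["image"][:,:,::-1],(800,600),interpolation=cv2.INTER_CUBIC))
E
```

```text
time_s: 9.1
position: [0.5442, -0.3068, 0.1577]
orientation: [[-0.152, 0.0, -0.988], [0.988, -0.0, -0.152], [-0.0, -1.0, -0.0]]
force: [0.0, 0.0, -0.7]
width: 0.302
stand xyz 0.0025524211769495314 -0.11253653100727343 0.15765387885207457 F [ 0.0267  0.0041 -0.7153] w 0.3017051527252294 t 9.1
```

View pics/j_wrist.png

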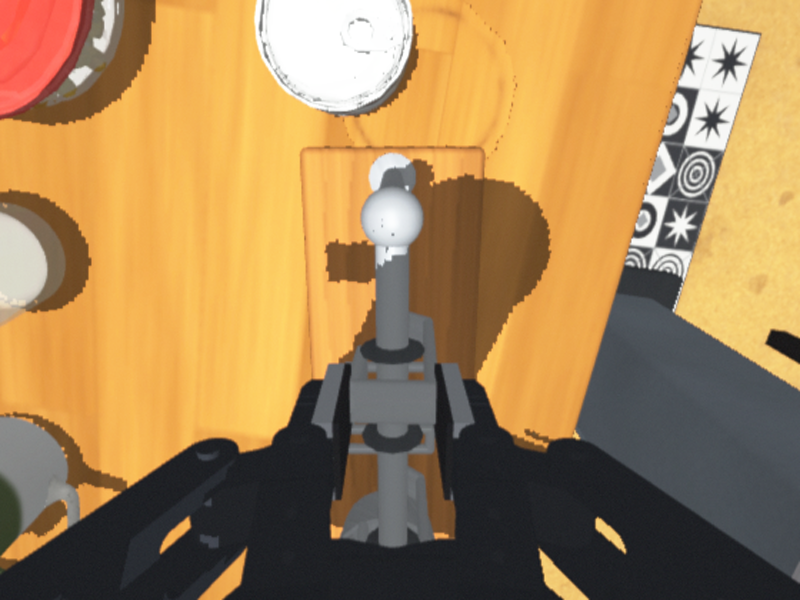

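```bash
python3 -m handwheel '[[0,0,0,0,0.001,0,0.02],[0,0,0,0,0.001,0,0.03],[0,0,0,0,0.001,0,0.036],[0,0,0,0,0.001,0,0.045],[0,0,0,0,0.001,0,0.06],[0,0,0,0,0.001,0,0.085],[0,0,0,0,0.001,0,0.085],[0,0,0,0,0.001,0,0.085],[0,0,0,0,0.001,0,0.085]]' 40
python3 - <<'E'
from h import *
instand();
W=optics.camera("wrist");cv2.imwrite("pics/k_wrist.png",cv2.resize(W["image"][:,:,::-1],(800,600),interpolation=cv2.INTER_CUBIC))
E
```

```text
time_s: 10.05
position: [0.5442, -0.3067, 0.1567]
orientation: [[-0.152, -0.0, -0.988], [0.988, -0.0, -0.152], [-0.0, -1.0, 0.0]]
force: [-0.5, 0.3, -0.2]
width: 0.997
stand xyz 0.002531955236326963 -0.11250277339335403 0.15666837103361733 F [-0.5027  0.2825 -0.167 ] w 0.9970729562988206 t 10.05
```

View pics/k_wrist.png

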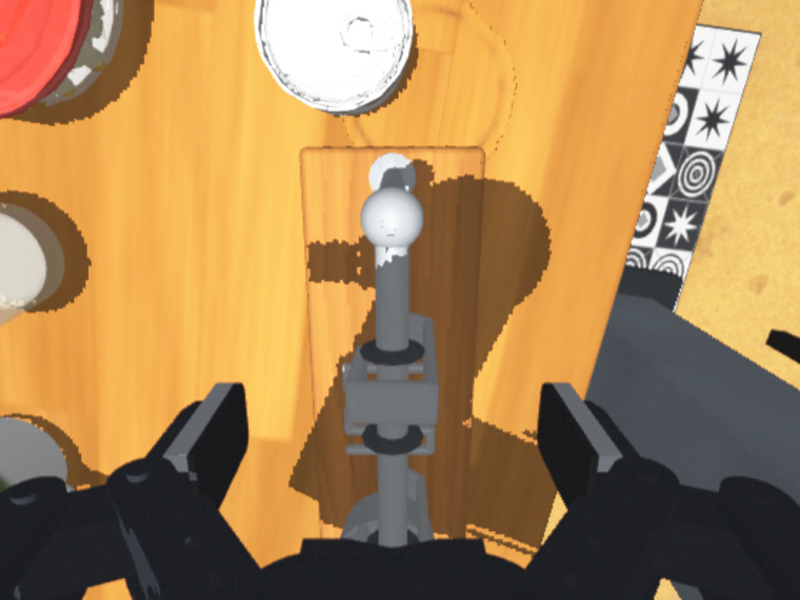

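```bash
python3 -m handwheel '[[0,0,0,0,-0.015,0,0.085],[0,0,0,0,-0.045,0,0.085],[0,0,0,0,-0.075,0,0.085],[0,0,0,0.01,-0.085,0,0.085],[0,0,0,0.045,-0.085,0,0.085],[0,0,0,0.085,-0.085,0,0.085],[0,0,0,0.12,-0.085,0,0.085],[0,0,0,0.145,-0.085,0,0.085],[0,0,0,0.15,-0.085,0,0.085],[0,0,0,0.15,-0.085,0,0.085]]' 40
python3 - <<'E'
from h import *
instand();delta(st(.0025,.0375,.157))
W=optics.camera("wrist");cv2.imwrite("pics/l_wrist.png",cv2.resize(W["image"][:,:,::-1],(800,600),interpolation=cv2.INTER_CUBIC))
E
```

```text
time_s: 11.1
position: [0.5213, -0.1577, 0.2418]
orientation: [[-0.154, 0.0, -0.988], [0.988, 0.0, -0.154], [0.0, -1.0, -0.0]]
force: [-0.0, -2.2, 0.4]
width: 0.996
stand xyz 0.0024038311709984896 0.03829879489023352 0.2417647922355668 F [-0.0452 -2.2028  0.4203] w 0.9961529911328474 t 11.1
turn [0.0107 0.1423 0.001 ] shift [-0.0008  0.0848 -0.0001] t 11.1
```

View pics/l_wrist.png

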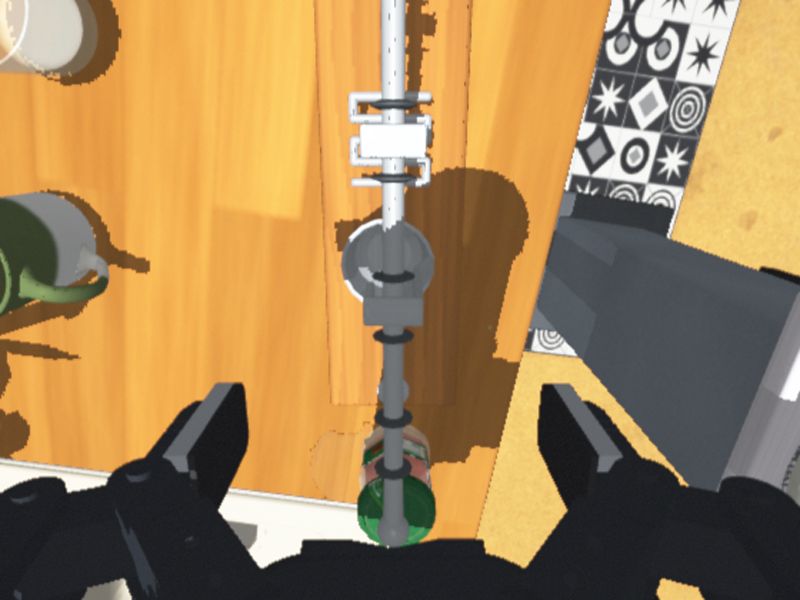

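```bash
python3 -m handwheel '[[0,0,0,0,0.025,0,0.085],[0,0,0,0,0.055,0,0.085],[0,0,0,0,0.078,0,0.085],[0,0,0,0,0.085,0,0.085],[0,0,0,0,0.085,0,0.06],[0,0,0,0,0.085,0,0.04],[0,0,0,0,0.085,0,0.03],[0,0,0,0,0.085,0,0.02],[0,0,0,0,0.085,0,0.02],[0,0,0,0,0.085,0,0.02]]' 40
python3 -m handwheel '[[0,0,0,0,0,0,0.02],[0,0,0,0,0,0,0.02],[0,0,0,0,0,0,0.02]]' 60
python3 - <<'E'
from h import *
instand()
W=optics.camera("wrist");cv2.imwrite("pics/m_wrist.png",cv2.resize(W["image"][:,:,::-1],(800,600),interpolation=cv2.INTER_CUBIC))
E
```

```text
time_s: 12.15
position: [0.5223, -0.1587, 0.158]
orientation: [[-0.152, 0.003, -0.988], [0.988, -0.001, -0.152], [-0.001, -1.0, -0.003]]
force: [0.1, 0.6, 5.1]
width: 0.312
time_s: 12.45
position: [0.5223, -0.1587, 0.1581]
orientation: [[-0.152, 0.003, -0.988], [0.988, -0.001, -0.152], [-0.001, -1.0, -0.003]]
force: [-0.7, 0.4, 5.8]
width: 0.299
stand xyz 0.003271593773224709 0.03711502887152844 0.15805436269418285 F [-0.6831  0.4365  5.7543] w 0.29873294298489506 t 12.45
```

View pics/m_wrist.png

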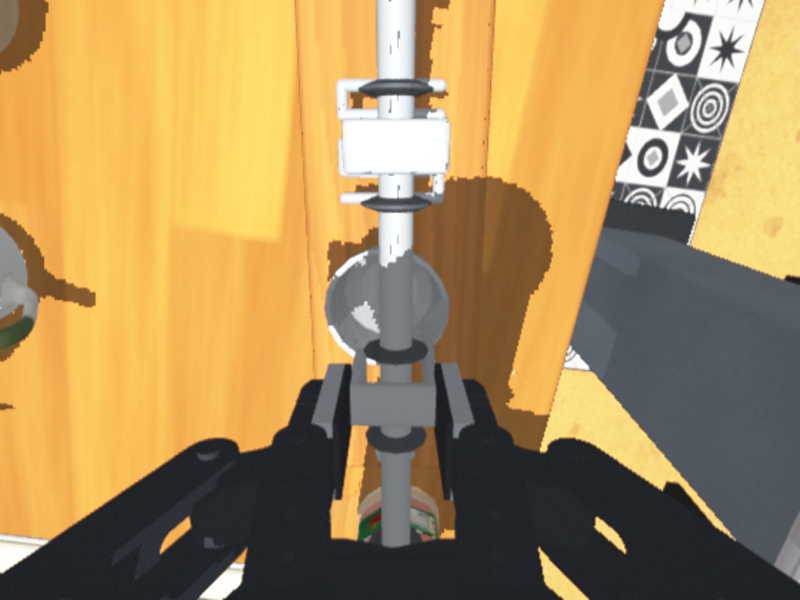

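```bash
python3 -m handwheel '[[0,0,0,0,-0.004,0,0.02],[0,0,0,0,-0.01,0,0.02],[0,0,0,0,-0.016,0,0.02],[0,0,0,0,-0.022,0,0.02],[0,0,0,0,-0.028,0,0.02],[0,0,0,0,-0.034,0,0.02],[0,0,0,0,-0.038,0,0.02],[0,0,0,0,-0.038,0,0.02]]' 60
python3 - <<'E'
from h import *
instand()
W=optics.camera("wrist");cv2.imwrite("pics/n_wrist.png",cv2.resize(W["image"][:,:,::-1],(800,600),interpolation=cv2.INTER_CUBIC))
W=optics.camera("scene");cv2.imwrite("pics/n_scene.png",cv2.resize(W["image"][120:320,150:383,::-1],(700,600),interpolation=cv2.INTER_CUBIC))
E
```

```text
time_s: 13.3
position: [0.5218, -0.1585, 0.1955]
orientation: [[-0.152, 0.001, -0.988], [0.988, -0.0, -0.152], [-0.0, -1.0, -0.001]]
force: [-0.6, 0.2, -1.5]
width: 0.302
stand xyz 0.0027495359946646683 0.037380392830193405 0.19545340042061757 F [-0.5781  0.2443 -1.5421] w 0.30193595134217305 t 13.3
```

View pics/n_wrist.png

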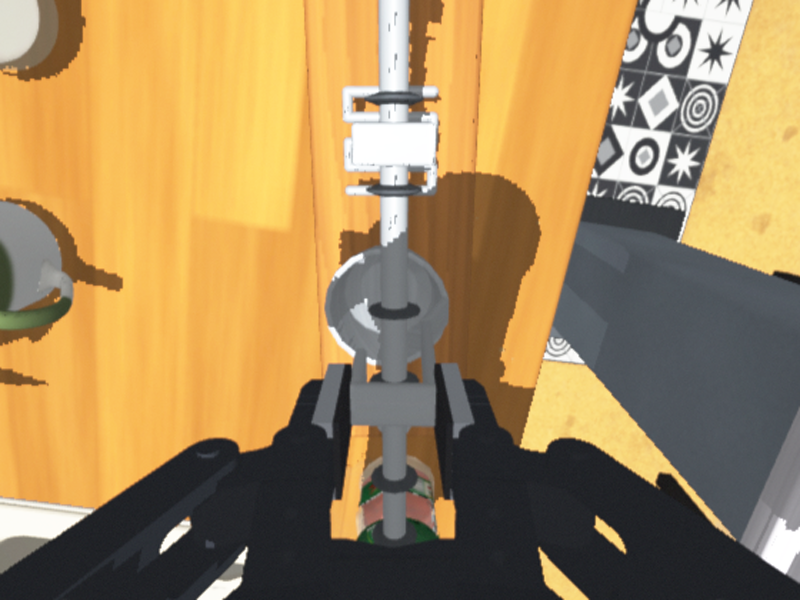

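View pics/n_scene.png

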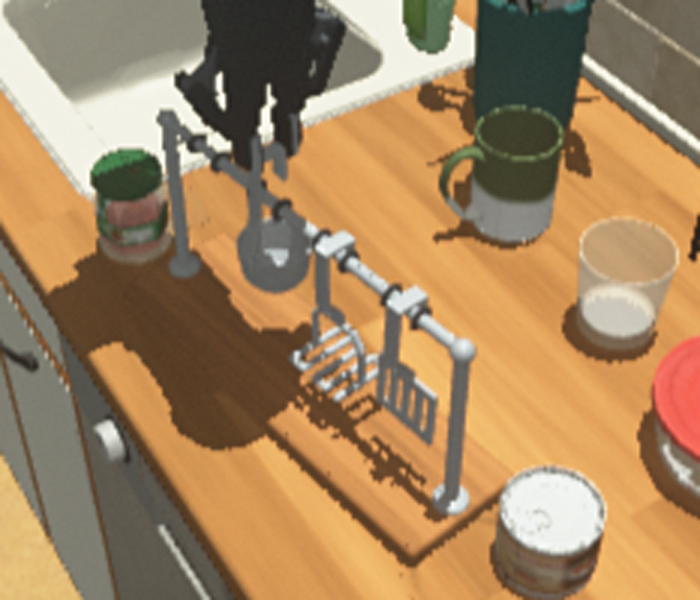

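```bash
python3 -m handwheel '[[0,0,0,0,0,0.006,0.02],[0,0,0,0,0,0.018,0.02],[0,0,0,0,0,0.032,0.02],[0,0,0,0,0,0.046,0.02],[0,0,0,0,0,0.06,0.02],[0,0,0,0,0,0.074,0.02],[0,0,0,0,0,0.084,0.02],[0,0,0,0.006,0,0.088,0.02],[0,0,0,0.018,0,0.088,0.02],[0,0,0,0.032,0,0.088,0.02]]' 60
python3 -m handwheel '[[0,0,0,0.014,0,0,0.02],[0,0,0,0.027,0,0,0.02],[0,0,0,0.038,0,0,0.02],[0,0,0,0.043,0,0,0.02],[0,0,0,0.043,0,0,0.02],[0,0,0,0.043,0,0,0.02],[0,0,0,0.043,0,0,0.02]]' 60
python3 - <<'E'
from h import *
instand();delta(st(.0025,.1125,.195))
W=optics.camera("wrist");cv2.imwrite("pics/o_wrist.png",cv2.resize(W["image"][:,:,::-1],(800,600),interpolation=cv2.INTER_CUBIC))
print(proj(W,st(0,.1125,.185))*800/560)
E
```

```text
time_s: 14.4
position: [0.4296, -0.1393, 0.1946]
orientation: [[-0.151, 0.0, -0.988], [0.988, 0.0, -0.151], [0.0, -1.0, -0.0]]
force: [-0.2, 0.2, -1.6]
width: 0.3
time_s: 15.1
position: [0.4231, -0.098, 0.1946]
orientation: [[-0.152, -0.0, -0.988], [0.988, -0.0, -0.152], [-0.0, -1.0, 0.0]]
force: [-0.0, -0.9, -1.3]
width: 0.304
stand xyz -0.08563201398143938 0.11216532650089617 0.19461018090151483 F [-0.0471 -0.9006 -1.2556] w 0.30389770009939515 t 15.1
turn [-0.0107  0.0227 -0.0054] shift [ 0.0003 -0.0004 -0.0881] t 15.1
[166.679  346.6008]
```

View pics/o_wrist.png

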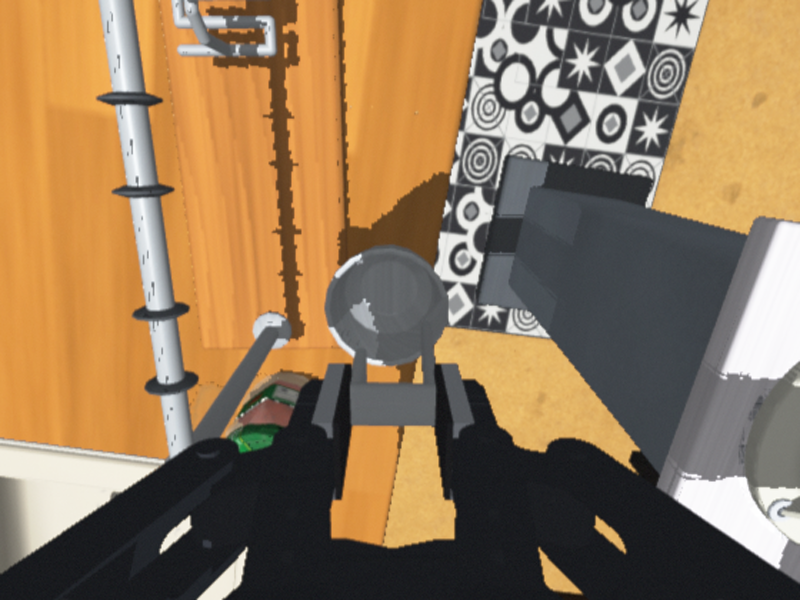

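```bash
python3 -m handwheel '[[0,0,0,0,0,-0.006,0.02],[0,0,0,0,0,-0.018,0.02],[0,0,0,0,0,-0.032,0.02],[0,0,0,0,0,-0.046,0.02],[0,0,0,0,0,-0.06,0.02],[0,0,0,0,0,-0.074,0.02],[0,0,0,0,0,-0.083,0.02],[0,0,0,0,0,-0.088,0.02],[0,0,0,0,0,-0.088,0.02],[0,0,0,0,0,-0.088,0.02]]' 60
python3 - <<'E'
from h import *
instand();
W=optics.camera("wrist");cv2.imwrite("pics/p_wrist.png",cv2.resize(W["image"][:,:,::-1],(800,600),interpolation=cv2.INTER_CUBIC))
E
```

```text
time_s: 16.15
position: [0.5098, -0.0844, 0.1946]
orientation: [[-0.152, -0.0, -0.988], [0.988, -0.0, -0.152], [0.0, -1.0, 0.0]]
force: [-0.1, 0.2, -1.3]
width: 0.302
stand xyz 0.0021291852148813584 0.11251014480089529 0.19462476906757248 F [-0.1047  0.2122 -1.328 ] w 0.3022858098391137 t 16.15
```

View pics/p_wrist.png

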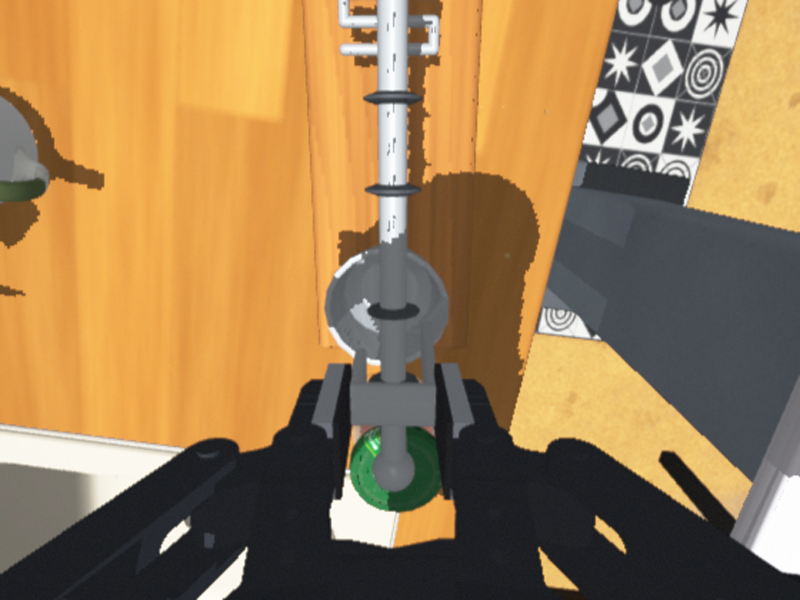

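```bash
python3 -m handwheel '[[0,0,0,0,0.004,0,0.02],[0,0,0,0,0.01,0,0.02],[0,0,0,0,0.016,0,0.02],[0,0,0,0,0.022,0,0.02],[0,0,0,0,0.027,0,0.02],[0,0,0,0,0.032,0,0.02],[0,0,0,0,0.035,0,0.02],[0,0,0,0,0.037,0,0.02],[0,0,0,0,0.037,0,0.02]]' 60
python3 - <<'E'
from h import *
instand();
W=optics.camera("wrist");cv2.imwrite("pics/q_wrist.png",cv2.resize(W["image"][:,:,::-1],(800,600),interpolation=cv2.INTER_CUBIC))
E
```

```text
time_s: 17.1
position: [0.5101, -0.0844, 0.1582]
orientation: [[-0.152, 0.001, -0.988], [0.988, -0.0, -0.152], [-0.0, -1.0, -0.001]]
force: [-1.4, -0.7, 0.6]
width: 0.3
stand xyz 0.002473386211203893 0.11240725057090938 0.15819674172904374 F [-1.403  -0.7057  0.5548] w 0.30013394711249913 t 17.1
```

View pics/q_wrist.png

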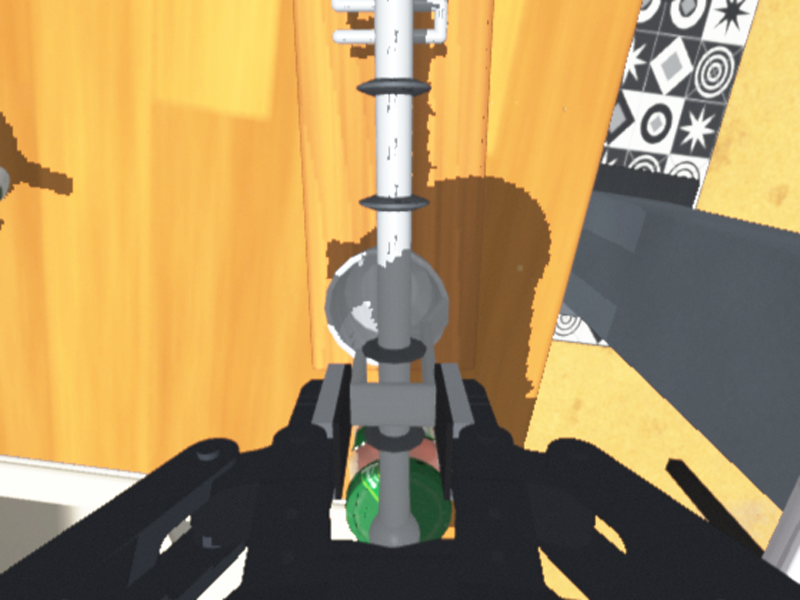

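Seated: the load has come off (+0.6 N) and the rings are at rows 350 and 439, either side of the hook. Release.

```bash
python3 -m handwheel '[[0,0,0,0,0.001,0,0.02],[0,0,0,0,0.001,0,0.03],[0,0,0,0,0.001,0,0.036],[0,0,0,0,0.001,0,0.045],[0,0,0,0,0.001,0,0.06],[0,0,0,0,0.001,0,0.085],[0,0,0,0,0.001,0,0.085],[0,0,0,0,0.001,0,0.085],[0,0,0,0,0.001,0,0.085]]' 40
python3 - <<'E'
from h import *
instand();
W=optics.camera("wrist");cv2.imwrite("pics/r_wrist.png",cv2.resize(W["image"][:,:,::-1],(800,600),interpolation=cv2.INTER_CUBIC))
E
```

```text
time_s: 18.05
position: [0.51, -0.0843, 0.1567]
orientation: [[-0.152, -0.0, -0.988], [0.988, -0.0, -0.152], [-0.0, -1.0, 0.0]]
force: [0.6, -0.4, -0.0]
width: 0.995
stand xyz 0.002335156480725454 0.1125087620449466 0.15665906876537783 F [ 0.5525 -0.4444 -0.0181] w 0.9950236874904199 t 18.05
```

View pics/r_wrist.png

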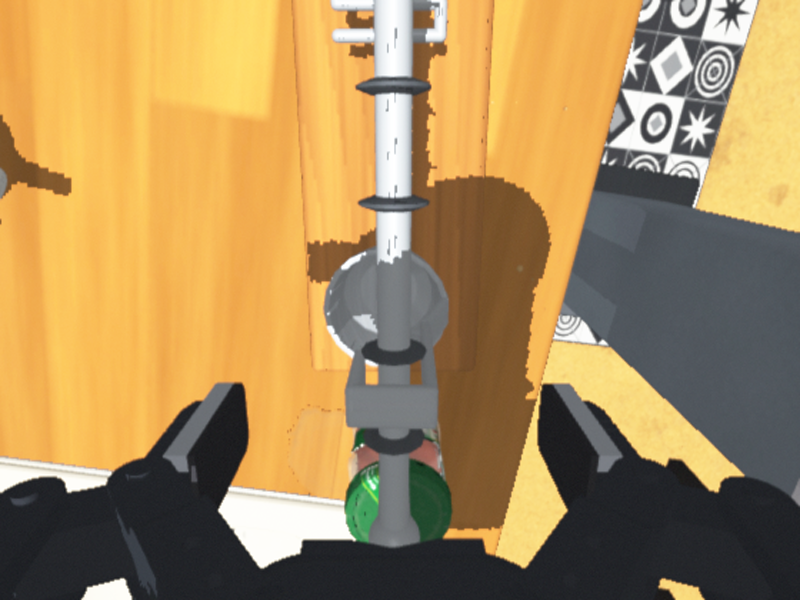

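```bash
python3 -m handwheel '[[0,0,0,0,-0.015,0,0.085],[0,0,0,0,-0.045,0,0.085],[0,0,0,0,-0.075,0,0.085],[0,0,0,-0.01,-0.085,0,0.085],[0,0,0,-0.045,-0.085,0,0.085],[0,0,0,-0.085,-0.085,0,0.085],[0,0,0,-0.125,-0.085,0,0.085],[0,0,0,-0.165,-0.085,0,0.085],[0,0,0,-0.2,-0.085,0,0.085],[0,0,0,-0.225,-0.085,0,0.085]]' 40
python3 -m handwheel '[[0,0,0,0,0,0,0.085],[0,0,0,0,0,0,0.085]]'
python3 - <<'E'
from h import *
instand();delta(st(.0025,-.1125,.157))
W=optics.camera("wrist");cv2.imwrite("pics/s_wrist.png",cv2.resize(W["image"][:,:,::-1],(800,600),interpolation=cv2.INTER_CUBIC))
W=optics.camera("scene");cv2.imwrite("pics/s_scene.png",cv2.resize(W["image"][120:320,150:383,::-1],(700,600),interpolation=cv2.INTER_CUBIC))
E
```

```text
time_s: 19.1
position: [0.5441, -0.3089, 0.2411]
orientation: [[-0.151, -0.001, -0.989], [0.989, 0.0, -0.151], [0.0, -1.0, 0.001]]
force: [-0.4, 1.3, 0.1]
width: 0.996
time_s: 19.3
position: [0.5441, -0.307, 0.2411]
orientation: [[-0.151, -0.001, -0.989], [0.989, 0.0, -0.151], [0.001, -1.0, 0.001]]
force: [-0.2, 0.3, 0.3]
width: 0.997
stand xyz 0.002367656034947699 -0.11278520553673681 0.241106162084883 F [-0.2296  0.3278  0.3471] w 0.9972885619189398 t 19.3
turn [-0.0386 -0.017   0.0302] shift [ 0.0002  0.0841 -0.0002] t 19.3
```

View pics/s_wrist.png

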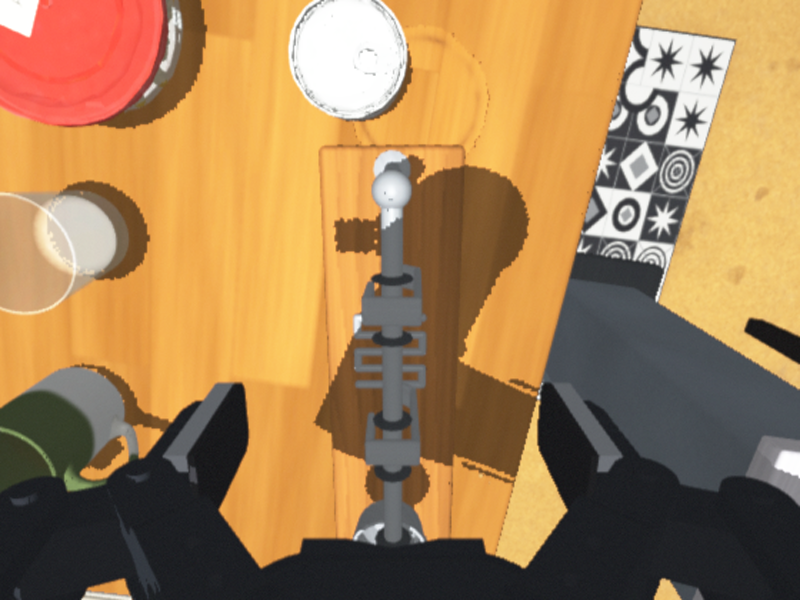

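View pics/s_scene.png

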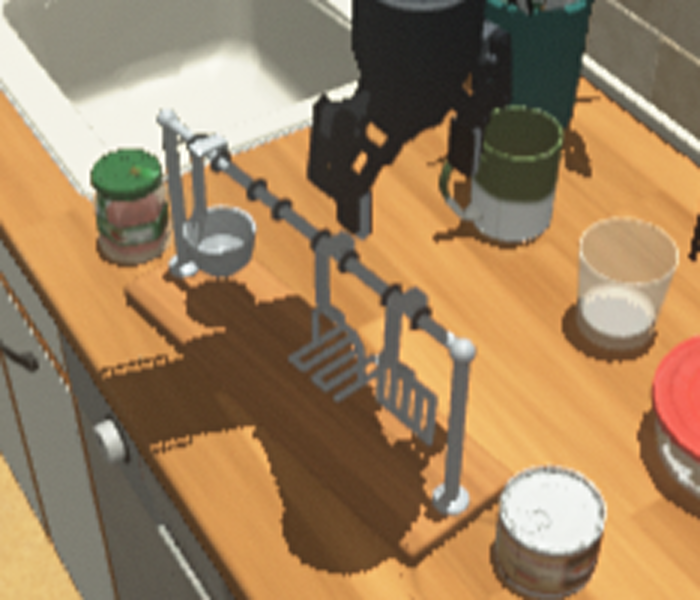

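```bash
python3 -m handwheel '[[0,0,0,0,0.025,0,0.085],[0,0,0,0,0.055,0,0.085],[0,0,0,0,0.078,0,0.085],[0,0,0,0,0.085,0,0.085],[0,0,0,0,0.085,0,0.06],[0,0,0,0,0.085,0,0.04],[0,0,0,0,0.085,0,0.03],[0,0,0,0,0.085,0,0.02],[0,0,0,0,0.085,0,0.02],[0,0,0,0,0.085,0,0.02]]' 40
python3 -m handwheel '[[0,0,0,0,0,0,0.02],[0,0,0,0,0,0,0.02],[0,0,0,0,0,0,0.02],[0,0,0,0,-0.004,0,0.02],[0,0,0,0,-0.01,0,0.02],[0,0,0,0,-0.016,0,0.02]]' 60
python3 -m handwheel '[[0,0,0,0,-0.006,0,0.02],[0,0,0,0,-0.012,0,0.02],[0,0,0,0,-0.018,0,0.02],[0,0,0,0,-0.022,0,0.02],[0,0,0,0,-0.022,0,0.02]]' 60
python3 - <<'E'
from h import *
instand()
W=optics.camera("wrist");cv2.imwrite("pics/t_wrist.png",cv2.resize(W["image"][:,:,::-1],(800,600),interpolation=cv2.INTER_CUBIC))
E
```

```text
time_s: 20.4
position: [0.545, -0.3071, 0.1581]
orientation: [[-0.152, 0.003, -0.988], [0.988, -0.001, -0.152], [-0.002, -1.0, -0.002]]
force: [-0.3, 0.1, 4.5]
width: 0.312
time_s: 21.0
position: [0.5438, -0.3066, 0.1725]
orientation: [[-0.152, -0.001, -0.988], [0.988, 0.001, -0.152], [0.001, -1.0, 0.001]]
force: [-0.1, 0.3, -1.8]
width: 0.303
time_s: 21.5
position: [0.5445, -0.3069, 0.1955]
orientation: [[-0.152, 0.001, -0.988], [0.988, -0.001, -0.152], [-0.001, -1.0, -0.001]]
force: [0.1, 0.2, -1.3]
width: 0.301
stand xyz 0.00281249838473072 -0.11268342691459826 0.1955175499119715 F [ 0.0588  0.2326 -1.3296] w 0.3008157904621232 t 21.5
```

View pics/t_wrist.png

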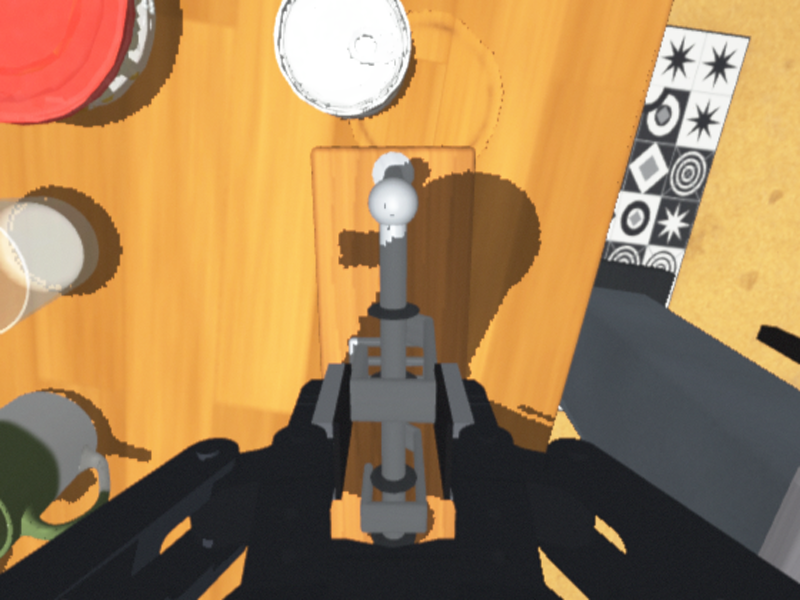

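Held and raised (hook at (393,398), no load on the bar). Draw to the front, then 150 mm to the left.

```bash
python3 -m handwheel '[[0,0,0,0,0,0.006,0.02],[0,0,0,0,0,0.018,0.02],[0,0,0,0,0,0.032,0.02],[0,0,0,0,0,0.046,0.02],[0,0,0,0,0,0.06,0.02],[0,0,0,0,0,0.074,0.02],[0,0,0,0,0,0.084,0.02],[0,0,0,0.004,0,0.088,0.02],[0,0,0,0.014,0,0.088,0.02],[0,0,0,0.03,0,0.088,0.02]]' 60
python3 -m handwheel '[[0,0,0,0.02,0,0,0.02],[0,0,0,0.04,0,0,0.02],[0,0,0,0.06,0,0,0.02],[0,0,0,0.08,0,0,0.02],[0,0,0,0.098,0,0,0.02],[0,0,0,0.112,0,0,0.02],[0,0,0,0.12,0,0,0.02],[0,0,0,0.12,0,0,0.02],[0,0,0,0.12,0,0,0.02]]' 60
python3 - <<'E'
from h import *
instand();delta(st(.0025,.0375,.195))
W=optics.camera("wrist");cv2.imwrite("pics/u_wrist.png",cv2.resize(W["image"][:,:,::-1],(800,600),interpolation=cv2.INTER_CUBIC))
print(proj(W,st(0,.0375,.185))*800/560)
E
```

```text
time_s: 22.55
position: [0.4528, -0.2897, 0.1944]
orientation: [[-0.151, -0.0, -0.988], [0.988, 0.0, -0.151], [0.0, -1.0, 0.0]]
force: [0.2, -0.5, -0.6]
width: 0.303
time_s: 23.45
position: [0.4346, -0.1716, 0.1948]
orientation: [[-0.153, 0.0, -0.988], [0.988, -0.0, -0.153], [-0.0, -1.0, -0.0]]
force: [1.0, -0.4, -0.6]
width: 0.303
stand xyz -0.08537276832337726 0.03762389800419114 0.19475690351596303 F [ 0.9597 -0.3969 -0.6018] w 0.30288435899888205 t 23.45
turn [ 0.0105  0.0962 -0.0129] shift [-0.0003 -0.0002 -0.0879] t 23.45
[167.2497 345.0542]
```

View pics/u_wrist.png

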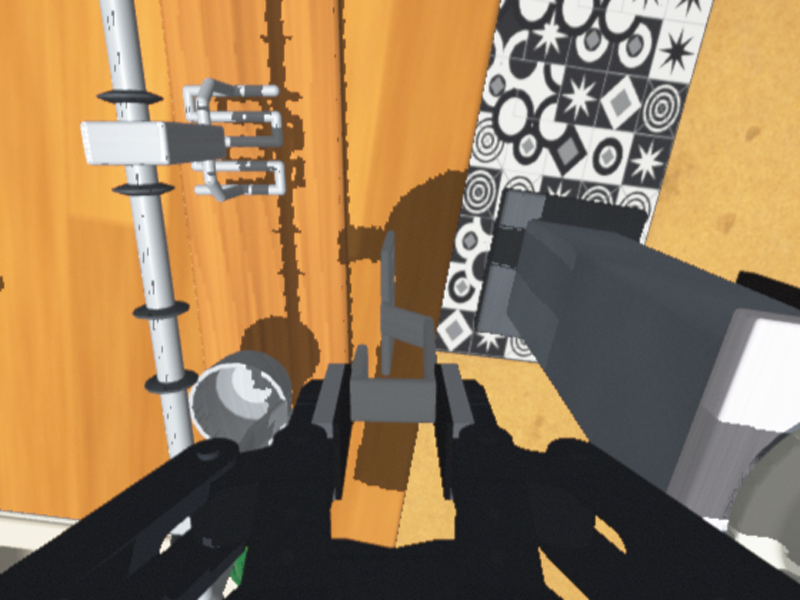

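```bash
python3 -m handwheel '[[0,0,0,0,0,-0.006,0.02],[0,0,0,0,0,-0.018,0.02],[0,0,0,0,0,-0.032,0.02],[0,0,0,0,0,-0.046,0.02],[0,0,0,0,0,-0.06,0.02],[0,0,0,0,0,-0.074,0.02],[0,0,0,0,0,-0.083,0.02],[0,0,0,0,0,-0.088,0.02],[0,0,0,0,0,-0.088,0.02],[0,0,0,0,0,-0.088,0.02]]' 60
python3 - <<'E'
from h import *
instand();
W=optics.camera("wrist");cv2.imwrite("pics/v_wrist.png",cv2.resize(W["image"][:,:,::-1],(800,600),interpolation=cv2.INTER_CUBIC))
E
```

```text
time_s: 24.5
position: [0.5212, -0.1585, 0.1946]
orientation: [[-0.152, -0.0, -0.988], [0.988, 0.0, -0.152], [0.0, -1.0, 0.0]]
force: [0.4, -0.2, -0.9]
width: 0.301
stand xyz 0.002223503633476852 0.03753242374503545 0.19463755019825044 F [ 0.3985 -0.2139 -0.9403] w 0.30054348200720243 t 24.5
```

View pics/v_wrist.png

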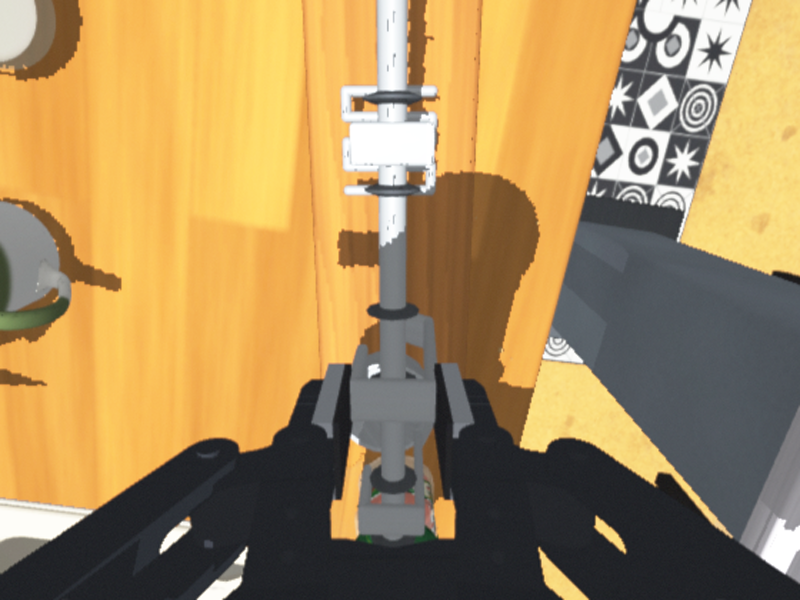

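Aligned with the bar (x=393) and the rings of place 2. Lower.

```bash
python3 -m handwheel '[[0,0,0,0,0.004,0,0.02],[0,0,0,0,0.01,0,0.02],[0,0,0,0,0.016,0,0.02],[0,0,0,0,0.022,0,0.02],[0,0,0,0,0.027,0,0.02],[0,0,0,0,0.032,0,0.02],[0,0,0,0,0.035,0,0.02],[0,0,0,0,0.037,0,0.02],[0,0,0,0,0.0375,0,0.02]]' 60
python3 - <<'E'
from h import *
instand();
W=optics.camera("wrist");cv2.imwrite("pics/w_wrist.png",cv2.resize(W["image"][:,:,::-1],(800,600),interpolation=cv2.INTER_CUBIC))
E
```

```text
time_s: 25.45
position: [0.5215, -0.1586, 0.1582]
orientation: [[-0.152, 0.001, -0.988], [0.988, -0.001, -0.152], [-0.001, -1.0, -0.001]]
force: [-3.2, 2.1, 6.1]
width: 0.303
stand xyz 0.0024876970152501337 0.03738062513691313 0.15824242418806217 F [-3.2222  2.0657  6.0655] w 0.30298667802818063 t 25.45
```

View pics/w_wrist.png

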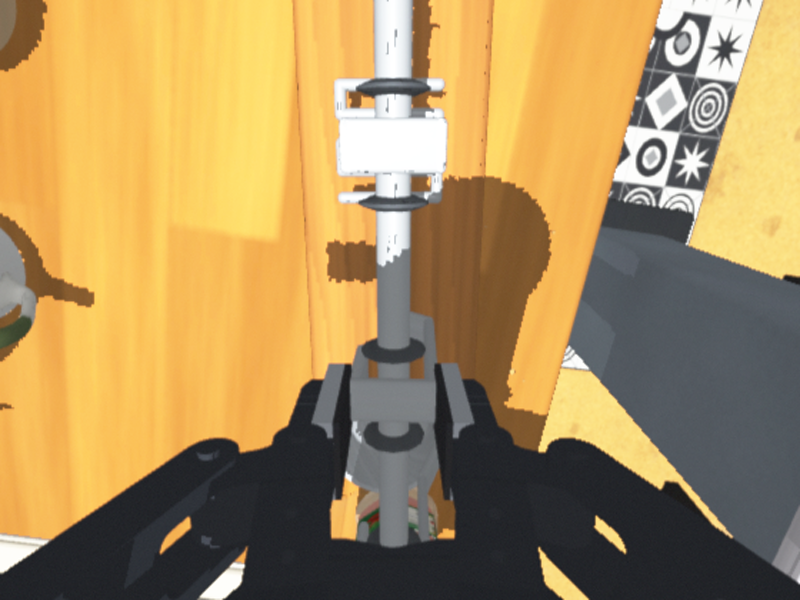

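Seated on the bar (6 N up). Release and rise.

```bash
python3 -m handwheel '[[0,0,0,0,0,0,0.02],[0,0,0,0,0,0,0.03],[0,0,0,0,0,0,0.036],[0,0,0,0,0,0,0.045],[0,0,0,0,0,0,0.06],[0,0,0,0,0,0,0.085],[0,0,0,0,0,0,0.085],[0,0,0,0,0,0,0.085],[0,0,0,0,0,0,0.085]]' 40
python3 -m handwheel '[[0,0,0,0,-0.015,0,0.085],[0,0,0,0,-0.045,0,0.085],[0,0,0,0,-0.08,0,0.085],[0,0,0,0,-0.115,0,0.085],[0,0,0,0,-0.15,0,0.085],[0,0,0,0,-0.15,0,0.085],[0,0,0,0,-0.15,0.04,0.085],[0,0,0,0,-0.15,0.08,0.085],[0,0,0,0,-0.15,0.08,0.085],[0,0,0,0,-0.15,0.08,0.085]]'
python3 - <<'E'
from h import *
instand()
W=optics.camera("wrist");cv2.imwrite("pics/x_wrist.png",cv2.resize(W["image"][:,:,::-1],(800,600),interpolation=cv2.INTER_CUBIC))
W=optics.camera("scene");cv2.imwrite("pics/x_scene.png",cv2.resize(W["image"][120:320,150:383,::-1],(700,600),interpolation=cv2.INTER_CUBIC))
E
```

```text
time_s: 26.4
position: [0.5214, -0.1584, 0.1572]
orientation: [[-0.152, 0.0, -0.988], [0.988, 0.0, -0.152], [-0.0, -1.0, -0.0]]
force: [-0.0, 1.2, 0.4]
width: 0.996
time_s: 27.4
position: [0.4418, -0.1707, 0.3076]
orientation: [[-0.152, 0.001, -0.988], [0.988, 0.0, -0.152], [-0.0, -1.0, -0.001]]
force: [1.0, 0.2, 0.0]
width: 0.996
stand xyz -0.07816436666924415 0.03740683587191623 0.3076270795695245 F [0.9636 0.1717 0.0005] w 0.9961815053154524 t 27.4
```

View pics/x_wrist.png

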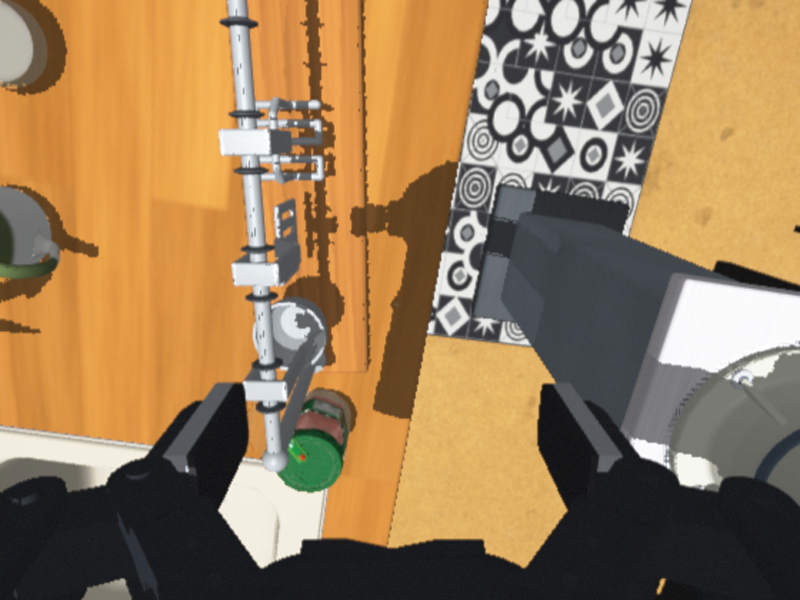

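View pics/x_scene.png

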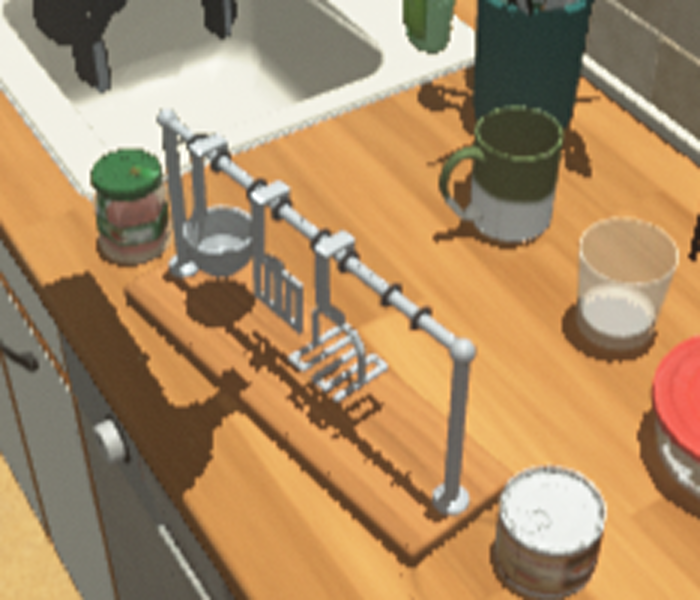

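```bash
python3 -m handwheel '[[0,0,0,0,0,0,0.085],[0,0,0,0,0,0,0.085],[0,0,0,0,0,0,0.085],[0,0,0,0,0,0,0.085],[0,0,0,0,0,0,0.085],[0,0,0,0,0,0,0.085]]'
python3 - <<'E'
from h import *
print(job.job_done())
W=optics.camera("top");cv2.imwrite("pics/y_top.png",cv2.resize(W["image"][195:275,165:405,::-1],(800,267),interpolation=cv2.INTER_CUBIC))
E
```

```text
time_s: 28.1
position: [0.4424, -0.1706, 0.3072]
orientation: [[-0.152, 0.0, -0.988], [0.988, -0.0, -0.152], [-0.0, -1.0, -0.0]]
force: [-0.1, 0.1, 0.8]
width: 0.994
the job is handed in; nothing more can be done
None
the job is handed in; nothing more can be done
```

The ladle and the turner are swapped, and the job was handed in at about 28 s. I parked the turner on place 4, hung the ladle on place 1, then hung the turner on place 2.

The last wrist and scene pictures, taken before handing in, show:
- **Utensils:** the ladle (place 1), the turner (place 2) and the masher (place 3, never touched) each hang with the hook between the two stop rings. Place 4 is empty.
- **Bystanders:** the jar and the tin look undisturbed.
- **Gripper:** it is open and clear, about 80 mm in front of the rail and with its tips about 120 mm above the bar.
- **Forces:** the readings I took at the end of moves never exceeded about 7 N.

No check failed. The small mismatches were about 2 mm between the wrist view and my calibrated bar position across the bar, and a brief arm deflection of about 1 mm while the jaws closed. I tried to take one more top picture after handing in, but the system no longer allowed it.

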